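Fit a filter cartridge and snap its cover on

TASK

Put the new cartridge in the worktop water filter: plug the blue cartridge upright and fully home in the white unit's socket, then set the grey cover over it and press it straight down until both orange hooks have snapped over its edges. Leave the jars and tea boxes where they stand.

Things in the scene. Friction and masses are not known exactly. Their poses are not given: they have to be found in the camera images.
- filter_unit: White water filter unit, fixed. Housing 116 (its x) x 92 (y) mm, flat deck 50 mm up; origin: centre of its underside, z up. Low bevelled rails along both long sides of the deck (7 mm high, inner faces 36.5 mm from the centre line) guide the cover; an orange snap hook at each x end rises 21 mm above the deck. Hose stubs on the -y side. Overall 142 x 124 x 71 mm. Fit is the same after a half turn.
- socket (a point): Centre of the socket's mouth at deck height, 50 mm above the unit's underside, on the unit's axis. Rectangular hole 47.5 (unit's x) x 33.5 (y) mm, bevelled mouth, 36 mm deep.
- hook_far (a joint): Orange spring hook, 16 mm wide, at the unit's +x end (far). Joint value: rad bent outward, 0 = upright at rest; hinge 14 mm above the worktop, spring-returned. Barb: flat underside 56 mm above the worktop, inner edge 54 mm from the unit's centre; above it a lead-in ramp leans outward to 63 mm from the centre at about 70 mm height.
- hook_near (a joint): Orange spring hook, 16 mm wide, at the unit's -x end (near). Joint value: rad bent outward, 0 = upright at rest; hinge 14 mm above the worktop, spring-returned. Barb: flat underside 56 mm above the worktop, inner edge 54 mm from the unit's centre; above it a lead-in ramp leans outward to 63 mm from the centre at about 70 mm height.
- cartridge: Loose blue filter cartridge, about 0.12 kg, standing on its plug; origin: centre of the underside, z up. Plug 44 (its x) x 30 (y) x 34 mm high, its lowest 10 mm tapered to 38 x 24; white collar 52 x 38 mm from 34 to 39 mm up, which comes to rest on the deck. Goes in with its x along the unit's x, either way round; when home its origin is 16 mm above the unit's underside.
- fin (a point): On the cartridge: middle of its blue grip fin, 51 mm above its underside. Fin 40 (x) x 12 (y) mm, from 39 to 63 mm up; pinch it across y.
- cover: Loose grey cover, about 0.10 kg, standing on its foot; origin: centre of the underside, z up. Foot flange 116 (its x) x 66 (y) x 5 mm; hood 78 x 58 mm, top 36 mm up, hollow from below (70 x 50 x 32 mm, room for the cartridge's collar and fin). Goes on with its x along the unit's x, either way round.
- bar (a point): On the cover: middle of its black grip bar, 49 mm above its underside. Bar 46 (x) x 14 (y) mm, from 36 to 62 mm up; pinch it across y. Laid on the hooks the cover stands 10 to 15 mm too high; pushing down here or on the hood beside it with some 8 to 15 N bends each hook out 4 mm; when home its foot lies on the deck, origin 50 mm above the unit's underside.
- jar_red: Bystander: spice jar with red cap, 42 mm across, 108 mm tall, origin centre of the underside.
- jar_yellow: Bystander: spice jar with yellow cap, 42 mm across, 108 mm tall, origin centre of the underside.
- box_red: Bystander: small red carton, 102 x 53 x 60 mm, origin centre of the underside.
- box_leaf: Bystander: small green carton, 107 x 55 x 52 mm, origin centre of the underside.

How it is judged:
On the way, in this order (a step that is already met when the one before it is completed fails the run):
1. the cartridge is plugged fully home in the socket (z of cartridge in the frame of filter_unit between 0.012 and 0.0185 m and horizontal distance between cartridge and socket below 0.004 m and angle between the x axis of cartridge and the x axis of filter_unit, either way round below 0.12 rad and angle between cartridge's own z axis and vertical below 0.08 rad), for 0.2 s.
2. the cover is down and both hooks have snapped over it (z of cover in the frame of filter_unit between 0.047 and 0.053 m and horizontal distance between cover and socket below 0.005 m and angle between the x axis of cover and the x axis of filter_unit, either way round below 0.1 rad and angle between cover's own z axis and vertical below 0.04 rad and value of joint each of hook_far, hook_near below 0.04 rad), for 0.2 s.
At the end, for the whole second after the job is handed in: Cartridge upright and home in the socket (4 mm, 0.12 rad, at most 2.5 mm proud); cover flat on the deck over it (3 mm in height, 5 mm sideways, 0.1 rad yaw, 0.04 rad tilt); both hooks back upright (under 0.04 rad); all at rest; jars and cartons within 30 mm of where they stood (all of step 1 and all of step 2 and linear speed of each of cover, cartridge below 0.02 m/s); the robot touches nothing.
It fails at once if a jar or tea box is moved more than 30 mm or knocked over (distance of any of jar_red, jar_yellow, box_red, box_leaf from where it was at the start of the episode above 0.03 m or angle between any of jar_red, jar_yellow, box_red, box_leaf's own z axis and vertical above 0.35 rad).
It also fails if it takes over 64 s, if anything falls off the work surface, if the arm or the gripper's body presses on something with over 40 N, if the wrist force passes 120 N, or if a joint passes its speed limit or range.

ROBOT

A 7-joint arm with a two-finger parallel gripper is mounted at the origin on a cart in front of the work surface, level with it; the furniture and walls round the work are solid. World frame = base frame: x ahead of the robot, y to its left, z up, the work surface at z = 0. Lengths are in m, angles in rad, forces in N, time in s.
With the tool pointing down it reaches from about 0.425 to 0.875 m from the base axis. Payload 9.9 kg.
Tool frame: the origin (TCP) lies at the very end of the fingers, on their centre line; the grasp point (between the pads) lies 19 mm behind it; z points along the fingers, y is the line along which they close (so a half turn about z gives the same grasp; the last joint's range is limited). The gripper opens to 85 mm and grips with 20 to 120 N. Pads are 22 mm wide; open, the fingers measure 114 mm over their backs; the gripper's body (76 mm by 85 mm) begins 54 mm behind the grasp point. The pads swing forward as they close: fully open they stand 13 mm farther back than shut.
Start: joints at [-1.199, 0.576, 0.025, 1.437, -0.015, 1.129, -0.057], TCP at [0.297, 0.606, 0.231] pointing down, gripper open.
Joint ranges: [-2.76, 2.76], [-0.34, 2.15], [-1.52, 1.57], [0.19, 2.46], [-1.09, 4.23], [0.17, 1.99], [-2.82, 2.82]. Speed limits (rad/s): [2.22, 2.22, 3.01, 3.01, 3.14, 3.14, 3.14].

INTERFACE

Orientations are given as a rotation vector (axis times angle).
In Python, from station import r gives the robot as it stands.
- The arm moves only by the tool play_rows, never from a script. Its argument "series" is a list of rows, each an object of numbers: "tx", "ty", "tz": the shift along the tool's x, y, z in m; "rx", "ry", "rz": the turn, a rotation vector about the tool's x, y, z in degrees; "fingers": the closure, from -1 (fully open) to 1 (shut). In form: [{"tx": .., "ty": .., "tz": .., "rx": .., "ry": .., "rz": .., "fingers": ..}, ...]. A call has 1 to 12 rows; each row shifts and turns the commanded pose from where the row before left it, along the tool's axes as they then stand; what a row does not reach is not made up. A row lasts 1/12 s, in which the tool goes at most 41.7 mm and 7.16 degrees, less where a joint would pass 70% of its speed; a pose out of reach is approached as far as the arm can. A call is refused whole if a number of a shift passes 0.0417 or a number of a turn 7.16, either way. A call with a gripper value outside its range is refused whole. The fingers move at their own pace and stop on an object; "grip_force" is the grip in N (left out, the last holds). Time passes only in rows, so rows that do not move let the fingers close. It gives the time, the measured TCP pose, the force, the opening and the grip force at its end, in the units of the state.
- r.sense(): the state, without advancing time (a new reading comes with each control period).
- r.read_camera(name): name is "side" or "top" or "wrist"; returns the picture (420x560x3 uint8, red, green, blue); there is no depth.
- r.camera_model(name): a dict with "mtx" (3x3 intrinsics, pixels), "rvec" (rotation vector, rad) and "tvec" (3), from world to camera coordinates, as OpenCV has them; the wrist camera has in their place "hand_eye" (4x4, takes a point from camera to tool coordinates, whose origin is the TCP and whose axes are the flange's). Camera axes: x right, y down, z forward; pixel columns grow to the right and rows downward; lengths in m; the calibration is good to about 2 mm. A picture is of the moment at which its call begins: read the wrist's pose just before it. camera_model takes no time and is no camera call.
- r.job_done(): hands the job in; it is judged then, once.
Trained networks look in the newest picture that a camera, given by its name, has taken for a name from the list of things; names that differ only in an ending like _2 or _b are one class to them, and where a whole thing is asked for, a point or a joint stands for the part that bears it (a point fixed in the world has none). Each returns a list of dicts, best first, with "score" (0 to 1); they miss things now and then, are a little off and sometimes report something else, mostly with a low value. They report only what shows in the picture. A call takes as long as a camera call.
- r.search_frame(camera, query): "rect" ([centre column, centre row, width, height] as shares, 0 to 1, of the picture: columns of its width, rows of its height, round what is visible of it).
The state is a dict: "t": time; "joint_pos": joint angles; "joint_vel": joint speeds; "joint_torque": joint torques, N m; "ee_pos": TCP position; "tool_rot": TCP orientation; "contact_force": force on the tool from outside, world axes, zero at the start; "torque": the same for the moment, N m; "finger_gap": finger opening in m; "finger_force": force on a finger pad.
Only numpy, scipy, OpenCV 4.12 (cv2) and the standard library are available. Lean on these libraries where they do the work, as an engineer would, in place of code of your own. Each camera call takes 0.05 s, during which the arm holds its last target. There are 200 camera calls.

## Working session

There is one attempt and no reset: what is moved stays moved. The work goes in short steps, Python scripts to look and compute and a tool call to move; the robot and the scene stay as the last step left them, time stands still between calls to the robot, and variables do not carry over. Pictures are saved under pics/ and viewed, at most 10 in all, crops included, and the job is handed in when it is done.

Besides the shell and the picture viewer there is one more tool, called after ">>>" as name(argument=value, ...) on one line, values as JSON. play_rows: Moves the arm, as the interface text tells. Its arguments: {"type":"object","properties":{"series":{"type":"array","items":{"type":"object","properties":{"tx":{"type":"number"},"ty":{"type":"number"},"tz":{"type":"number"},"rx":{"type":"number"},"ry":{"type":"number"},"rz":{"type":"number"},"fingers":{"type":"number"}}}},"grip_force":{"type":"number"}},"required":["series"]}

```bash
mkdir -p pics; ls; python3 - <<'E'
from station import r
import cv2,numpy as np
s=r.sense();print(s['t'],s['ee_pos'],s['tool_rot'],s['finger_gap'])
for c in('side','top'):
    im=r.read_camera(c);cv2.imwrite(f'pics/{c}0.png',im[:,:,::-1])
    m=r.camera_model(c);print(c,m)
print(r.camera_model('wrist'))
for c in('side','top'):
  for q in('filter_unit','cartridge','cover','fin','bar','hook_far','hook_near','socket'):
    print(c,q,[(round(d['score'],2),np.round(np.array(d['rect'])*[560,420,560,420],1).tolist()) for d in r.search_frame(c,q)[:2]])
E
```

```text
pics
0.0 [0.29689941 0.60569129 0.23044712] [-7.09565663e-01 -3.06011944e+00  2.54707892e-03] 0.08524797315599508
side {'mtx': array([[525.48862643,   0.        , 289.92134012],
       [  0.        , 525.48862643, 208.08152158],
       [  0.        ,   0.        ,   1.        ]]), 'rvec': array([ 2.0227493 , -0.5816021 ,  0.30351937]), 'tvec': array([-0.47936914,  0.24466975,  0.96917386])}
top {'mtx': array([[409.40433766,   0.        , 272.34685749],
       [  0.        , 409.40433766, 210.0515819 ],
       [  0.        ,   0.        ,   1.        ]]), 'rvec': array([ 2.17816069, -2.14780742,  0.15006368]), 'tvec': array([0.0616792 , 0.57519288, 0.82431228])}
{'mtx': array([[378.36792629,   0.        , 279.70764037],
       [  0.        , 378.36792629, 207.86201512],
       [  0.        ,   0.        ,   1.        ]]), 'hand_eye': array([[-1.38372215e-03, -9.64206093e-01, -2.65150326e-01,
         6.74061185e-02],
       [ 9.99998967e-01, -1.23096596e-03, -7.42280217e-04,
         2.40600401e-04],
       [ 3.89320083e-04, -2.65151079e-01,  9.64206800e-01,
        -1.42002303e-01],
       [ 0.00000000e+00,  0.00000000e+00,  0.00000000e+00,
         1.00000000e+00]])}
side filter_unit [(0.91, [265.3, 235.9, 65.7, 49.6])]
side cartridge [(0.95, [223.1, 198.2, 21.2, 28.7])]
side cover [(0.74, [377.0, 258.0, 56.0, 49.0]), (0.66, [283.0, 295.2, 62.6, 48.2])]
side fin [(0.93, [222.9, 198.5, 24.0, 25.5])]
side bar [(0.84, [284.1, 296.6, 64.8, 53.1])]
side hook_far [(0.52, [290.5, 220.7, 5.7, 6.8]), (0.22, [376.5, 260.0, 56.0, 46.8])]
side hook_near []
side socket [(0.93, [265.3, 239.9, 70.1, 50.3])]
top filter_unit [(0.79, [291.3, 240.2, 59.7, 74.3])]
top cartridge [(0.86, [183.3, 237.9, 21.0, 26.8])]
top cover [(0.77, [376.9, 273.3, 37.6, 59.4])]
top fin []
top bar [(0.63, [376.9, 273.0, 38.4, 59.2])]
top hook_far []
top hook_near [(0.49, [281.8, 265.4, 10.8, 5.8])]
top socket []
```

```bash
python3 - <<'E'
import cv2
a=cv2.imread('pics/top0.png')[170:340,130:450];b=cv2.imread('pics/side0.png')[130:360,150:450]
cv2.imwrite('pics/t1.png',cv2.resize(a,None,fx=2.5,fy=2.5,interpolation=2));cv2.imwrite('pics/s1.png',cv2.resize(b,None,fx=2.5,fy=2.5,interpolation=2))
E
cat > h.py <<'E'
from station import r
import cv2,numpy as np
R=lambda v:cv2.Rodrigues(np.array(v,float))[0]
def ray(c,u,v,s=None):
    m=r.camera_model(c);d=np.linalg.inv(m['mtx'])@[u,v,1]
    if c=='wrist':
        T=m['hand_eye'];W=R(s['tool_rot']);return s['ee_pos']+W@T[:3,3],W@T[:3,:3]@d
    Q=R(m['rvec']);return -Q.T@np.ravel(m['tvec']),Q.T@d
def onz(c,u,v,z,s=None):
    o,d=ray(c,u,v,s);return o+d*(z-o[2])/d[2]
def meet(rays):
    A=0;b=0
    for o,d in rays:
        d=d/np.linalg.norm(d);P=np.eye(3)-np.outer(d,d);A=A+P;b=b+P@o
    return np.linalg.solve(A,b)
E
python3 - <<'E'
from h import *
for n,a,b in(('cart',(183.3,237.9),(223,198.3)),('unit',(291.3,240.2),(265.3,236)),('cover',(376.9,273.2),(283.5,296))):
    print(n,meet([ray('top',*a),ray('side',*b)]).round(3))
E
```

```text
cart [0.513 0.256 0.026]
unit [0.513 0.029 0.031]
cover [ 0.448 -0.156  0.012]
```

View pics/t1.png

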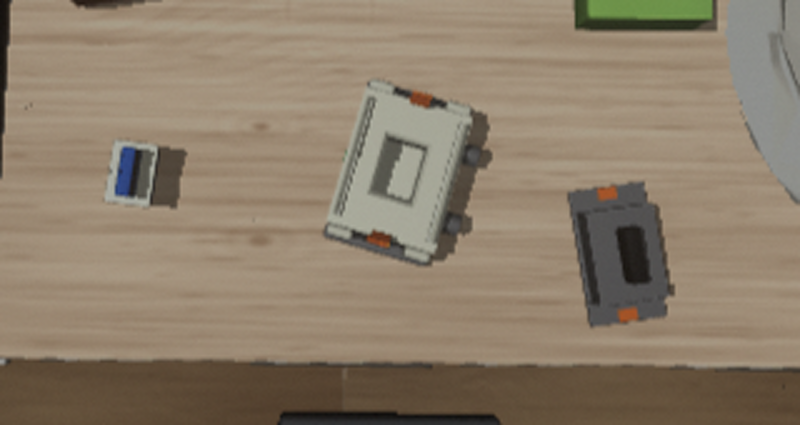

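View pics/s1.png

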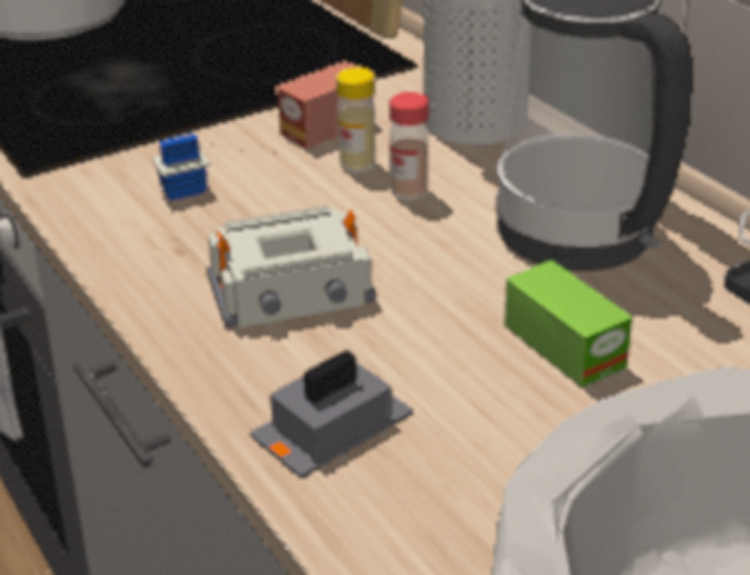

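The top view shows the cartridge fin at (181,239), the unit's hooks at (298,209) and (282,266), and the cover's bar at (383,272) with its tags at (372,247) and (381,296). The side view confirms everything is standing upright. The jars and boxes are well behind the work area.

```bash
cat >> h.py <<'E'
def move(p,xdir=None,s=None):
    """remaining shift in current tool axes and yaw (deg about tool z) to reach world p with tool x along +-xdir"""
    s=s or r.sense();W=R(s['tool_rot']);out=W.T@(np.array(p)-s['ee_pos'])
    a=None
    if xdir is not None:
        l=W.T@np.array([*xdir,0]);a=np.degrees(np.arctan2(l[1],l[0]));a=(a+90)%180-90
    tilt=W[:,2]
    return out.round(4),a,tilt.round(4)
E
python3 - <<'E'
from h import *
c=lambda x,y:(130+x/2.5,170+y/2.5)
d=lambda x,y:(150+x/2.5,130+y/2.5)
s=r.sense();print(R(s['tool_rot']).round(3),s['joint_pos'])
print('fin',meet([ray('top',*c(128,172)),ray('side',*d(180,150))]), onz('top',*c(128,172),.063))
f=onz('top',*c(132,148),.063)-onz('top',*c(125,196),.063);print('findir',np.degrees(np.arctan2(f[1],f[0])))
h1=onz('top',*c(421,98),.065);h2=onz('top',*c(379,239),.065);print('unit',(h1+h2)/2,h1-h2,np.degrees(np.arctan2(*(h1-h2)[1::-1])))
h1=onz('top',*c(606,193),.005);h2=onz('top',*c(627,314),.005);print('cover',(h1+h2)/2,np.linalg.norm(h1-h2),np.degrees(np.arctan2(*(h1-h2)[1::-1])))
print('bar',meet([ray('top',*c(633,255)),ray('side',*d(331,376))]),onz('top',*c(633,255),.062))
print(move([.45,.256,.25],f[:2]/np.linalg.norm(f[:2])))
E
```

```text
[[-0.898  0.44  -0.   ]
 [ 0.44   0.898  0.   ]
 [ 0.    -0.    -1.   ]] [-1.19878903  0.57568769  0.02489458  1.4371331  -0.01502979  1.12896027
 -0.05649029]
fin [0.51088654 0.25450081 0.05201406] [0.50989017 0.25239967 0.063     ]
findir -5.971309918123538
unit [0.51614379 0.03372107 0.065     ] [ 0.11390705 -0.03294813  0.        ] -16.13275142062249
cover [ 0.44932642 -0.15574165  0.005     ] 0.1036785564965245 8.959124586562977
bar [ 0.44933807 -0.15707624  0.05130957] [ 0.44909591 -0.15381256  0.062     ]
(array([-0.2914, -0.2471, -0.0187]), np.float64(-20.14456871216362), array([-0.,  0., -1.]))
```

>>> play_rows(series=[{"tx":-0.0315,"ty":-0.0202,"tz":0.0035},{"tx":-0.0315,"ty":-0.0202,"tz":0.0035},{"tx":-0.0315,"ty":-0.0202,"tz":0.0035},{"tx":-0.0315,"ty":-0.0202,"tz":0.0035},{"tx":-0.0315,"ty":-0.0202,"tz":0.0035},{"tx":-0.0315,"ty":-0.0202,"tz":0.0035},{"tx":-0.0315,"ty":-0.0202,"tz":0.0035},{"tx":-0.0315,"ty":-0.0202,"tz":0.0035},{"tx":-0.0315,"ty":-0.0202,"tz":0.0035},{"tx":-0.0315,"ty":-0.0202,"tz":0.0035},{"tx":-0.0315,"ty":-0.0202,"tz":0.0035},{"rz":-6.7}])

```text
invalid input at $.series[0]: expected keys tx, ty, tz, rx, ry, rz, fingers
```

>>> play_rows(series=[{"rz":-6.7},{"rz":-6.7},{},{}])

```text
invalid input at $.series[0]: expected keys tx, ty, tz, rx, ry, rz, fingers
```

```bash
cat >> h.py <<'E'
def snap(n,q=()):
    s=r.sense();im=r.read_camera('wrist');cv2.imwrite(f'pics/{n}.png',im[:,:,::-1])
    print(s['t'],s['ee_pos'].round(4),R(s['tool_rot']).round(3).tolist(),s['finger_gap'],s['contact_force'])
    for k in q: print(k,[(round(d['score'],2),np.round(np.array(d['rect'])*[560,420,560,420],1).tolist()) for d in r.search_frame('wrist',k)[:2]])
    return s,im
E
python3 -c "
from h import *
snap('w1',['fin','cartridge'])"
```

```text
0.9 [0.2971 0.6061 0.2313] [[-0.898, 0.44, -0.0], [0.44, 0.898, 0.0], [0.0, -0.0, -1.0]] 0.08563294617850763 [ 0.30599088  0.34682853 -0.92960022]
fin []
cartridge []
```

View pics/w1.png

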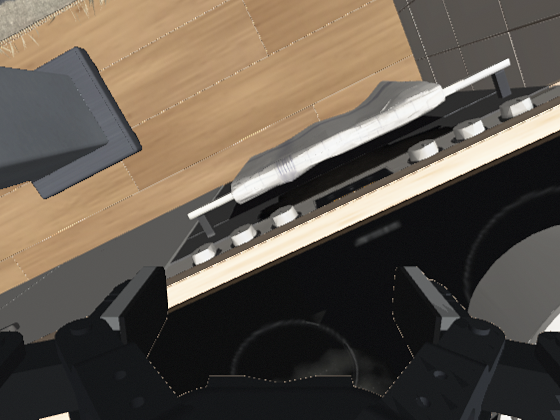

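The refused calls didn't move the arm, so this picture shows the start pose: hob edge and floor, no cartridge. Every row needs all seven keys, so I'm resending in full.

>>> play_rows(series=[{"tx":-0.0315,"ty":-0.0202,"tz":0.0035,"rx":0,"ry":0,"rz":0,"fingers":-1},{"tx":-0.0315,"ty":-0.0202,"tz":0.0035,"rx":0,"ry":0,"rz":0,"fingers":-1},{"tx":-0.0315,"ty":-0.0202,"tz":0.0035,"rx":0,"ry":0,"rz":0,"fingers":-1},{"tx":-0.0315,"ty":-0.0202,"tz":0.0035,"rx":0,"ry":0,"rz":0,"fingers":-1},{"tx":-0.0315,"ty":-0.0202,"tz":0.0035,"rx":0,"ry":0,"rz":0,"fingers":-1},{"tx":-0.0315,"ty":-0.0202,"tz":0.0035,"rx":0,"ry":0,"rz":0,"fingers":-1},{"tx":-0.0315,"ty":-0.0202,"tz":0.0035,"rx":0,"ry":0,"rz":0,"fingers":-1},{"tx":-0.0315,"ty":-0.0202,"tz":0.0035,"rx":0,"ry":0,"rz":0,"fingers":-1},{"tx":-0.0315,"ty":-0.0202,"tz":0.0035,"rx":0,"ry":0,"rz":0,"fingers":-1},{"tx":-0.0315,"ty":-0.0202,"tz":0.0035,"rx":0,"ry":0,"rz":0,"fingers":-1},{"tx":-0.0315,"ty":-0.0202,"tz":0.0035,"rx":0,"ry":0,"rz":0,"fingers":-1},{"tx":0,"ty":0,"tz":0,"rx":0,"ry":0,"rz":-6.7,"fingers":-1}])

```text
t: 2.05
ee_pos: [0.5145, 0.2454, 0.1925]
tool_rot: [0.547, 3.091, -0.007]
contact_force: [-0.5, -0.9, -0.4]
finger_gap: 0.0858
finger_force: 0.0
```

>>> play_rows(series=[{"tx":0,"ty":0,"tz":0,"rx":0,"ry":0,"rz":-6.7,"fingers":-1},{"tx":0,"ty":0,"tz":0,"rx":0,"ry":0,"rz":-6.7,"fingers":-1},{"tx":0,"ty":0,"tz":0,"rx":0,"ry":0,"rz":0,"fingers":-1},{"tx":0,"ty":0,"tz":0,"rx":0,"ry":0,"rz":0,"fingers":-1}])

```text
t: 2.38
ee_pos: [0.5106, 0.254, 0.1929]
tool_rot: [0.171, 3.137, 0.001]
contact_force: [-0.9, 0.5, 0.1]
finger_gap: 0.0854
finger_force: 0.0
```

```bash
python3 -c "
from h import *
snap('w2',['fin','cartridge'])"
```

```text
2.3833 [0.5106 0.254  0.1929] [[-0.994, 0.109, 0.0], [0.109, 0.994, 0.0], [-0.0, 0.0, -1.0]] 0.08537155197456964 [-0.85337325  0.53749727  0.1062547 ]
fin [(0.75, [282.5, 193.4, 43.8, 64.3])]
cartridge [(0.63, [283.0, 191.2, 49.7, 65.6])]
```

View pics/w2.png

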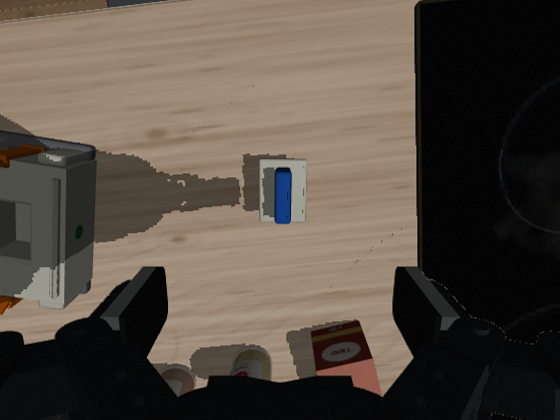

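The wrist view shows the fin at about (283,196) and the collar spanning 259–306 × 158–222. I'll fit the blue area on the fin-top plane and check the height against the top camera.

```bash
cat >> h.py <<'E'
def fit(mask,z,s,cam='wrist'):
    n,l,st,_=cv2.connectedComponentsWithStats(mask.astype(np.uint8));k=1+np.argmax(st[1:,4])
    v,u=np.nonzero(l==k);P=np.array([onz(cam,a,b,z,s)[:2] for a,b in zip(u,v)]).astype(np.float32)
    (c,wh,ang)=cv2.minAreaRect(P*1000)
    if wh[0]<wh[1]: wh=wh[::-1];ang+=90
    ang=(ang+90)%180-90
    return np.array(c)/1000,wh,ang,(u.mean(),v.mean())
E
python3 - <<'E'
from h import *
s=r.sense();im=cv2.imread('pics/w2.png').astype(int)
b,g,rr=im[...,0],im[...,1],im[...,2]
m=(b>rr+50)&(b>g+30);m[:150]=0
c,wh,a,uv=fit(m,.063,s);print(c,wh,a,uv)
print('z chk',meet([ray('wrist',*uv,s),ray('top',181.2,238.8),ray('side',222,188)]))
W=im.sum(2)
col=(b>140)&(abs(b-rr)<40)&(g>140);col[:, :240]=0;col[:,320:]=0;col[:140]=0;col[240:]=0
print('collar',fit(col|m,.039,s))
an=np.radians(a);print(move([*c,.035],(np.cos(an),np.sin(an))))
E
```

```text
[0.51041327 0.25649451] (38.84611129760742, 11.234888076782227) -6.438323974609375 (np.float64(282.63751584283904), np.float64(197.1596958174905))
z chk [0.51118545 0.25500058 0.05706161]
collar (array([0.5119408 , 0.25688669]), (51.142127990722656, 35.33781051635742), -6.872779846191406, (np.float64(288.44245810055867), np.float64(190.04469273743015)))
(array([0.0002, 0.0023, 0.1578]), np.float64(0.26831460012203934), array([ 1.e-04, -0.e+00, -1.e+00]))
```

>>> play_rows(series=[{"tx":0,"ty":0.0024,"tz":0.03,"rx":0,"ry":0,"rz":0.3,"fingers":-1},{"tx":0,"ty":0,"tz":0.035,"rx":0,"ry":0,"rz":0,"fingers":-1},{"tx":0,"ty":0,"tz":0.035,"rx":0,"ry":0,"rz":0,"fingers":-1},{"tx":0,"ty":0,"tz":0.03,"rx":0,"ry":0,"rz":0,"fingers":-1},{"tx":0,"ty":0,"tz":0.02,"rx":0,"ry":0,"rz":0,"fingers":-1},{"tx":0,"ty":0,"tz":0,"rx":0,"ry":0,"rz":0,"fingers":-1},{"tx":0,"ty":0,"tz":0,"rx":0,"ry":0,"rz":0,"fingers":1},{"tx":0,"ty":0,"tz":0,"rx":0,"ry":0,"rz":0,"fingers":1},{"tx":0,"ty":0,"tz":0,"rx":0,"ry":0,"rz":0,"fingers":1},{"tx":0,"ty":0,"tz":0,"rx":0,"ry":0,"rz":0,"fingers":1},{"tx":0,"ty":0,"tz":0,"rx":0,"ry":0,"rz":0,"fingers":1},{"tx":0,"ty":0,"tz":0,"rx":0,"ry":0,"rz":0,"fingers":1}], grip_force=60)

```text
t: 3.53
ee_pos: [0.5111, 0.2566, 0.0436]
tool_rot: [0.173, 3.136, 0.001]
contact_force: [-1.1, -1.6, 1.7]
finger_gap: 0.0126
finger_force: 0.6
```

>>> play_rows(series=[{"tx":0,"ty":0,"tz":-0.02,"rx":0,"ry":0,"rz":0,"fingers":1},{"tx":0,"ty":0,"tz":-0.035,"rx":0,"ry":0,"rz":0,"fingers":1},{"tx":0,"ty":0,"tz":-0.035,"rx":0,"ry":0,"rz":0,"fingers":1},{"tx":0,"ty":0,"tz":-0.035,"rx":0,"ry":0,"rz":0,"fingers":1},{"tx":0,"ty":0,"tz":-0.031,"rx":0,"ry":0,"rz":0,"fingers":1},{"tx":0,"ty":0,"tz":0,"rx":0,"ry":0,"rz":0,"fingers":1}])

```text
t: 4.03
ee_pos: [0.5133, 0.2578, 0.2053]
tool_rot: [0.173, 3.129, 0.008]
contact_force: [0.9, 0.7, -1.4]
finger_gap: 0.0105
finger_force: 62.5
```

>>> play_rows(series=[{"tx":-0.0128,"ty":-0.0319,"tz":0,"rx":0,"ry":0,"rz":0,"fingers":1},{"tx":-0.0128,"ty":-0.0319,"tz":0,"rx":0,"ry":0,"rz":0,"fingers":1},{"tx":-0.0128,"ty":-0.0319,"tz":0,"rx":0,"ry":0,"rz":0,"fingers":1},{"tx":-0.0128,"ty":-0.0319,"tz":0,"rx":0,"ry":0,"rz":0,"fingers":1},{"tx":-0.0128,"ty":-0.0319,"tz":0,"rx":0,"ry":0,"rz":0,"fingers":1},{"tx":-0.0128,"ty":-0.0319,"tz":0,"rx":0,"ry":0,"rz":0,"fingers":1},{"tx":-0.0128,"ty":-0.0319,"tz":0,"rx":0,"ry":0,"rz":0,"fingers":1},{"tx":0,"ty":0,"tz":0,"rx":0,"ry":0,"rz":4.9,"fingers":1},{"tx":0,"ty":0,"tz":0,"rx":0,"ry":0,"rz":4.9,"fingers":1},{"tx":0,"ty":0,"tz":0,"rx":0,"ry":0,"rz":0,"fingers":1},{"tx":0,"ty":0,"tz":0,"rx":0,"ry":0,"rz":0,"fingers":1}])

```text
t: 4.95
ee_pos: [0.5749, 0.0248, 0.1985]
tool_rot: [-0.436, -3.111, 0.0]
contact_force: [0.4, 0.3, -0.7]
finger_gap: 0.0106
finger_force: 62.4
```

```bash
python3 -c "
from h import *
snap('w3',['filter_unit','socket','hook_far','hook_near'])"
```

```text
4.95 [0.5749 0.0248 0.1985] [[-0.961, 0.275, -0.001], [0.275, 0.961, -0.0], [0.001, -0.0, -1.0]] 0.010625251111615119 [ 0.39451052  0.26017125 -0.73115896]
filter_unit [(0.7, [262.2, 110.0, 143.5, 187.5]), (0.31, [445.3, 306.5, 93.3, 81.4])]
socket []
hook_far [(0.67, [273.2, 194.0, 18.5, 17.5])]
hook_near [(0.65, [267.5, 27.3, 28.8, 16.1])]
```

View pics/w3.png

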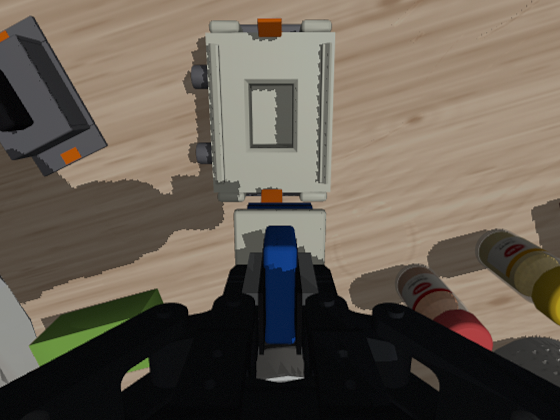

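The wrist view shows the socket mouth at about (246–298, 80–151). The hooks are at (270,27) and (272,196). The cartridge is held upright, with its collar's near edge on row 209 from column 235 to 326.

```bash
python3 - <<'E'
from h import *
s=r.sense();im=cv2.imread('pics/w3.png')
g=cv2.cvtColor(im,6).astype(int)
print('row115',[(u,g[115,u]) for u in range(238,306)][::1])
print('col275',[(v,g[v,278]) for v in range(72,158)])
t=r.camera_model('wrist');T=t['hand_eye']
for p in((235,209),(326,209)):
    d=T[:3,:3]@np.linalg.inv(t['mtx'])@[*p,1];o=T[:3,3];print('collar tool',(o+d*(.0046-o[2])/d[2]).round(4))
h=[onz('wrist',u,v,.066,s) for u,v in((269.5,27.5),(272,196))];print('hooks',(h[0]+h[1])/2,np.linalg.norm(h[0]-h[1]),np.degrees(np.arctan2(*(h[1]-h[0])[1::-1])))
c=[onz('wrist',u,v,.050,s) for u,v in((246,80),(298,80),(298,151),(246,151))];print('socket',np.mean(c,0),[np.linalg.norm(c[i]-c[i-1]).round(4) for i in range(4)])
print('h',meet([ray('wrist',272.3,115.5,s),ray('top',*(130+398/2.5,170+168/2.5))]))
E
```

```text
row115 [(238, np.int64(163)), (239, np.int64(162)), (240, np.int64(162)), (241, np.int64(162)), (242, np.int64(163)), (243, np.int64(163)), (244, np.int64(160)), (245, np.int64(151)), (246, np.int64(146)), (247, np.int64(146)), (248, np.int64(151)), (249, np.int64(92)), (250, np.int64(69)), (251, np.int64(66)), (252, np.int64(141)), (253, np.int64(163)), (254, np.int64(164)), (255, np.int64(163)), (256, np.int64(164)), (257, np.int64(164)), (258, np.int64(164)), (259, np.int64(163)), (260, np.int64(163)), (261, np.int64(164)), (262, np.int64(164)), (263, np.int64(164)), (264, np.int64(164)), (265, np.int64(164)), (266, np.int64(164)), (267, np.int64(164)), (268, np.int64(165)), (269, np.int64(165)), (270, np.int64(164)), (271, np.int64(165)), (272, np.int64(164)), (273, np.int64(165)), (274, np.int64(165)), (275, np.int64(167)), (276, np.int64(162)), (277, np.int64(101)), (278, np.int64(82)), (279, np.int64(84)), (280, np.int64(85)), (281, np.int64(84)), (282, np.int64(85)), (283, np.int64(84)), (284, np.int64(85)), (285, np.int64(84)), (286, np.int64(84)), (287, np.int64(85)), (288,
[... 1803 characters left out ...]
(140, np.int64(84)), (141, np.int64(83)), (142, np.int64(84)), (143, np.int64(75)), (144, np.int64(58)), (145, np.int64(59)), (146, np.int64(61)), (147, np.int64(50)), (148, np.int64(121)), (149, np.int64(145)), (150, np.int64(144)), (151, np.int64(142)), (152, np.int64(150)), (153, np.int64(161)), (154, np.int64(164)), (155, np.int64(163)), (156, np.int64(163)), (157, np.int64(163))]
collar tool [ 0.0266 -0.0178  0.0046]
collar tool [0.0266 0.0188 0.0046]
hooks [0.51699614 0.03540283 0.066     ] 0.11537985212522488 -15.55811925879222
socket [0.51747443 0.03579817 0.05      ] [np.float64(0.0516), np.float64(0.0379), np.float64(0.0516), np.float64(0.0398)]
h [0.51613406 0.0362084  0.06929142]
```

>>> play_rows(series=[{"tx":0.0288,"ty":-0.0033,"tz":0,"rx":0,"ry":0,"rz":0,"fingers":1},{"tx":0.0288,"ty":-0.0032,"tz":0,"rx":0,"ry":0,"rz":0,"fingers":1},{"tx":0,"ty":0,"tz":0.035,"rx":0,"ry":0,"rz":0,"fingers":1},{"tx":0,"ty":0,"tz":0.035,"rx":0,"ry":0,"rz":0,"fingers":1},{"tx":0,"ty":0,"tz":0.025,"rx":0,"ry":0,"rz":0,"fingers":1},{"tx":0,"ty":0,"tz":0,"rx":0,"ry":0,"rz":0,"fingers":1},{"tx":0,"ty":0,"tz":0,"rx":0,"ry":0,"rz":0,"fingers":1}])

```text
t: 5.78
ee_pos: [0.5174, 0.0344, 0.1034]
tool_rot: [-0.439, -3.108, 0.001]
contact_force: [0.3, 0.6, -1.4]
finger_gap: 0.0109
finger_force: 62.2
```

```bash
python3 -c "
from h import *
s,_=snap('w4');print(move([.5177,.0344,.0596]))"
```

```text
5.7833 [0.5174 0.0344 0.1034] [[-0.961, 0.277, -0.002], [0.277, 0.961, -0.0], [0.002, -0.001, -1.0]] 0.010873173530159375 [ 0.29026974  0.57248377 -1.43817852]
(array([ 0.0007, -0.0003,  0.045 ]), None, array([ 2.e-04, -0.e+00, -1.e+00]))
```

View pics/w4.png

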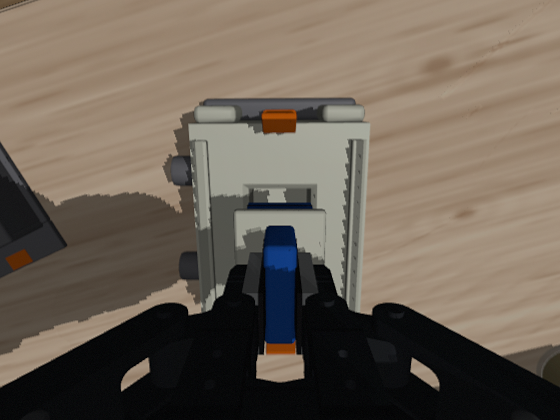

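The cartridge (column 280) is centred over the socket (columns 247–316) and the hook (279), so I'm going down.

>>> play_rows(series=[{"tx":0,"ty":0,"tz":0.01,"rx":0,"ry":0,"rz":0,"fingers":1},{"tx":0,"ty":0,"tz":0.01,"rx":0,"ry":0,"rz":0,"fingers":1},{"tx":0,"ty":0,"tz":0.008,"rx":0,"ry":0,"rz":0,"fingers":1},{"tx":0,"ty":0,"tz":0.008,"rx":0,"ry":0,"rz":0,"fingers":1},{"tx":0,"ty":0,"tz":0.005,"rx":0,"ry":0,"rz":0,"fingers":1},{"tx":0,"ty":0,"tz":0.002,"rx":0,"ry":0,"rz":0,"fingers":1},{"tx":0,"ty":0,"tz":0.001,"rx":0,"ry":0,"rz":0,"fingers":1},{"tx":0,"ty":0,"tz":0,"rx":0,"ry":0,"rz":0,"fingers":1}])

```text
t: 6.5
ee_pos: [0.518, 0.0343, 0.0599]
tool_rot: [-0.44, -3.11, 0.0]
contact_force: [0.8, -1.1, -1.8]
finger_gap: 0.0106
finger_force: 62.3
```

>>> play_rows(series=[{"tx":0,"ty":0,"tz":0.001,"rx":0,"ry":0,"rz":0,"fingers":1},{"tx":0,"ty":0,"tz":0.001,"rx":0,"ry":0,"rz":0,"fingers":1},{"tx":0,"ty":0,"tz":0,"rx":0,"ry":0,"rz":0,"fingers":1}])

```text
t: 6.75
ee_pos: [0.5181, 0.0343, 0.0596]
tool_rot: [0.441, 3.109, 0.001]
contact_force: [-8.6, -0.6, 27.1]
finger_gap: 0.0105
finger_force: 66.4
```

>>> play_rows(series=[{"tx":0,"ty":0,"tz":-0.002,"rx":0,"ry":0,"rz":0,"fingers":-1},{"tx":0,"ty":0,"tz":0,"rx":0,"ry":0,"rz":0,"fingers":-1},{"tx":0,"ty":0,"tz":0,"rx":0,"ry":0,"rz":0,"fingers":-1},{"tx":0,"ty":0,"tz":0,"rx":0,"ry":0,"rz":0,"fingers":-1},{"tx":0,"ty":0,"tz":-0.02,"rx":0,"ry":0,"rz":0,"fingers":-1},{"tx":0,"ty":0,"tz":-0.035,"rx":0,"ry":0,"rz":0,"fingers":-1},{"tx":0,"ty":0,"tz":-0.035,"rx":0,"ry":0,"rz":0,"fingers":-1},{"tx":0,"ty":0,"tz":-0.035,"rx":0,"ry":0,"rz":0,"fingers":-1},{"tx":0,"ty":0,"tz":-0.035,"rx":0,"ry":0,"rz":0,"fingers":-1}])

```text
t: 7.5
ee_pos: [0.5177, 0.0343, 0.2212]
tool_rot: [-0.44, -3.11, 0.0]
contact_force: [1.1, 0.7, -0.8]
finger_gap: 0.0856
finger_force: 0.0
```

>>> play_rows(series=[{"tx":0.0023,"ty":-0.0336,"tz":0,"rx":0,"ry":0,"rz":0,"fingers":-1},{"tx":0.0023,"ty":-0.0336,"tz":0,"rx":0,"ry":0,"rz":0,"fingers":-1},{"tx":0.0023,"ty":-0.0336,"tz":0,"rx":0,"ry":0,"rz":0,"fingers":-1},{"tx":0.0023,"ty":-0.0336,"tz":0,"rx":0,"ry":0,"rz":0,"fingers":-1},{"tx":0.0023,"ty":-0.0336,"tz":0,"rx":0,"ry":0,"rz":0,"fingers":-1},{"tx":0.0023,"ty":-0.0336,"tz":0,"rx":0,"ry":0,"rz":0,"fingers":-1},{"tx":0,"ty":0,"tz":0,"rx":0,"ry":0,"rz":-6.3,"fingers":-1},{"tx":0,"ty":0,"tz":0,"rx":0,"ry":0,"rz":-6.3,"fingers":-1},{"tx":0,"ty":0,"tz":0,"rx":0,"ry":0,"rz":-6.3,"fingers":-1},{"tx":0,"ty":0,"tz":0,"rx":0,"ry":0,"rz":-6.3,"fingers":-1},{"tx":0,"ty":0,"tz":0,"rx":0,"ry":0,"rz":0,"fingers":-1},{"tx":0,"ty":0,"tz":0,"rx":0,"ry":0,"rz":0,"fingers":-1}])

```text
t: 8.5
ee_pos: [0.4487, -0.1556, 0.2196]
tool_rot: [0.243, -3.132, -0.0]
contact_force: [-0.3, -0.7, 0.4]
finger_gap: 0.0851
finger_force: 0.0
```

```bash
python3 -c "
from h import *
snap('w5',['bar','cover'])
cv2.imwrite('pics/s2.png',r.read_camera('side')[:,:,::-1])
w=cv2.imread('pics/w5.png');b=cv2.resize(cv2.imread('pics/s2.png')[180:290,200:345],None,fx=1.65,fy=1.65)
w2=cv2.copyMakeBorder(w,0,0,0,240,0);w2[:b.shape[0],560:560+b.shape[1]]=b;cv2.imwrite('pics/c5.png',w2)"
```

```text
8.5 [ 0.4487 -0.1556  0.2196] [[-0.988, -0.154, -0.0], [-0.154, 0.988, 0.0], [0.0, 0.0, -1.0]] 0.08508228044791014 [-0.32007894 -0.65252903  0.41299027]
bar [(0.97, [280.7, 175.6, 72.1, 118.9])]
cover [(0.66, [229.3, 367.6, 107.1, 53.0]), (0.61, [278.7, 174.3, 68.9, 121.8])]
```

View pics/c5.png

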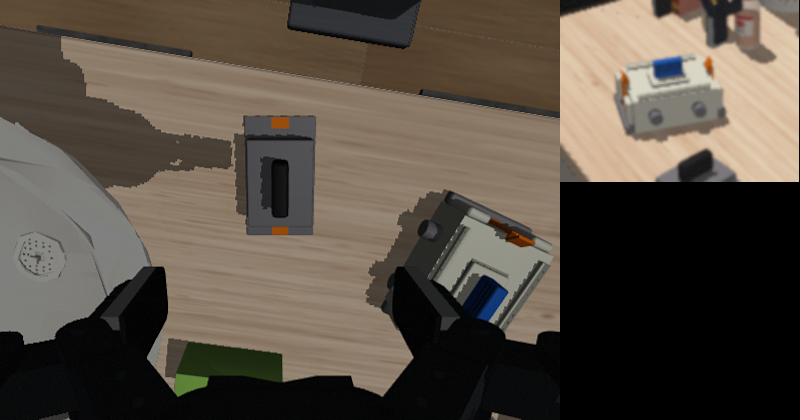

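The cartridge stands seated, its collar on the deck. The cover is square to the tool, with the bar's top at about (280,188) and the tags at (280,123) and (280,231).

```bash
python3 - <<'E'
from h import *
s=r.sense();im=cv2.imread('pics/w5.png').astype(int)
m=(im.max(2)<45);m[:140]=0;m[240:]=0;m[:,:255]=0;m[:,310:]=0
c,wh,a,uv=fit(m,.062,s);print(c,wh,a,uv)
o=(im[...,2]>im[...,0]+80);o[:,:260]=0;o[:,300:]=0
h=[]
for sl in(slice(105,140),slice(220,245)):
    k=np.zeros_like(o);k[sl]=o[sl];v,u=np.nonzero(k);print(u.mean(),v.mean());h.append(onz('wrist',u.mean(),v.mean(),.005,s))
print('cover',(h[0]+h[1])/2,np.linalg.norm(h[0]-h[1]),np.degrees(np.arctan2(*(h[1]-h[0])[1::-1])))
print('z',meet([ray('wrist',*uv,s),ray('top',383,272),ray('side',150+331/2.5,130+370/2.5)]))
an=np.radians(a);print(move([*c,.042],(np.cos(an),np.sin(an))))
E
```

```text
[ 0.44763712 -0.15964833] (49.722312927246094, 21.929794311523438) 9.221268653869629 (np.float64(275.28309572301424), np.float64(185.83435166327223))
279.86170212765956 122.03191489361703
279.5590551181102 230.4724409448819
cover [ 0.45026963 -0.15493507  0.005     ] 0.10524066944863068 8.730969131650603
z [ 0.44882627 -0.15714255  0.05604989]
(array([ 0.0018, -0.004 ,  0.1777]), np.float64(-0.25333384734426545), array([-1.e-04, -0.e+00, -1.e+00]))
```

```bash
python3 - <<'E'
from h import *
s=r.sense();p=onz('wrist',280,188,.062,s);print(p,move([*p[:2],.040]))
print(move([.4501,-.1550,.040]))
E
```

```text
[ 0.44723617 -0.15516892  0.062     ] (array([0.0015, 0.0005, 0.1797]), None, array([-1.e-04, -0.e+00, -1.e+00]))
(array([-0.0013,  0.0002,  0.1797]), None, array([-1.e-04, -0.e+00, -1.e+00]))
```

>>> play_rows(series=[{"tx":0,"ty":0.0003,"tz":0.03,"rx":0,"ry":0,"rz":0,"fingers":-1},{"tx":0,"ty":0,"tz":0.038,"rx":0,"ry":0,"rz":0,"fingers":-1},{"tx":0,"ty":0,"tz":0.038,"rx":0,"ry":0,"rz":0,"fingers":-1},{"tx":0,"ty":0,"tz":0.038,"rx":0,"ry":0,"rz":0,"fingers":-1},{"tx":0,"ty":0,"tz":0.025,"rx":0,"ry":0,"rz":0,"fingers":-1},{"tx":0,"ty":0,"tz":0.01,"rx":0,"ry":0,"rz":0,"fingers":-1},{"tx":0,"ty":0,"tz":0,"rx":0,"ry":0,"rz":0,"fingers":1},{"tx":0,"ty":0,"tz":0,"rx":0,"ry":0,"rz":0,"fingers":1},{"tx":0,"ty":0,"tz":0,"rx":0,"ry":0,"rz":0,"fingers":1},{"tx":0,"ty":0,"tz":0,"rx":0,"ry":0,"rz":0,"fingers":1},{"tx":0,"ty":0,"tz":0,"rx":0,"ry":0,"rz":0,"fingers":1},{"tx":0,"ty":0,"tz":0,"rx":0,"ry":0,"rz":0,"fingers":1}], grip_force=90)

```text
t: 9.7
ee_pos: [0.4494, -0.1554, 0.0417]
tool_rot: [-0.248, 3.13, -0.001]
contact_force: [-3.9, 1.3, 38.8]
finger_gap: 0.0127
finger_force: 59.6
```

>>> play_rows(series=[{"tx":0,"ty":0,"tz":0,"rx":0,"ry":0,"rz":0,"fingers":1},{"tx":0,"ty":0,"tz":0,"rx":0,"ry":0,"rz":0,"fingers":1}])

```text
t: 9.87
ee_pos: [0.4493, -0.1554, 0.0419]
tool_rot: [-0.248, 3.13, -0.001]
contact_force: [-0.6, 0.2, 10.4]
finger_gap: 0.0121
finger_force: 88.2
```

>>> play_rows(series=[{"tx":0,"ty":0,"tz":-0.015,"rx":0,"ry":0,"rz":0,"fingers":1},{"tx":0,"ty":0,"tz":-0.03,"rx":0,"ry":0,"rz":0,"fingers":1},{"tx":0,"ty":0,"tz":-0.035,"rx":0,"ry":0,"rz":0,"fingers":1},{"tx":0,"ty":0,"tz":-0.035,"rx":0,"ry":0,"rz":0,"fingers":1},{"tx":0,"ty":0,"tz":-0.035,"rx":0,"ry":0,"rz":0,"fingers":1},{"tx":0,"ty":0,"tz":-0.01,"rx":0,"ry":0,"rz":0,"fingers":1},{"tx":0,"ty":0,"tz":0,"rx":0,"ry":0,"rz":0,"fingers":1}])

```text
t: 10.45
ee_pos: [0.4503, -0.1556, 0.2041]
tool_rot: [-0.248, 3.126, -0.003]
contact_force: [-0.7, -0.2, -2.4]
finger_gap: 0.0119
finger_force: 88.5
```

>>> play_rows(series=[{"tx":-0.0163,"ty":0.0294,"tz":0,"rx":0,"ry":0,"rz":0,"fingers":1},{"tx":-0.0163,"ty":0.0294,"tz":0,"rx":0,"ry":0,"rz":0,"fingers":1},{"tx":-0.0163,"ty":0.0294,"tz":0,"rx":0,"ry":0,"rz":0,"fingers":1},{"tx":-0.0163,"ty":0.0294,"tz":0,"rx":0,"ry":0,"rz":0,"fingers":1},{"tx":-0.0163,"ty":0.0294,"tz":0,"rx":0,"ry":0,"rz":0,"fingers":1},{"tx":-0.0163,"ty":0.0294,"tz":0,"rx":0,"ry":0,"rz":0,"fingers":1},{"tx":0,"ty":0,"tz":0,"rx":0,"ry":0,"rz":6.2,"fingers":1},{"tx":0,"ty":0,"tz":0,"rx":0,"ry":0,"rz":6.2,"fingers":1},{"tx":0,"ty":0,"tz":0,"rx":0,"ry":0,"rz":6.2,"fingers":1},{"tx":0,"ty":0,"tz":0,"rx":0,"ry":0,"rz":6.2,"fingers":1},{"tx":0,"ty":0,"tz":0,"rx":0,"ry":0,"rz":0,"fingers":1},{"tx":0,"ty":0,"tz":0,"rx":0,"ry":0,"rz":0,"fingers":1}])

```text
t: 11.45
ee_pos: [0.5168, 0.0345, 0.1997]
tool_rot: [-0.424, -3.111, 0.001]
contact_force: [1.0, -0.8, -1.9]
finger_gap: 0.0122
finger_force: 88.5
```

```bash
python3 -c "
from h import *
s,_=snap('w6');print(move([.518,.0343,.092],(np.cos(-.276),np.sin(-.276))))"
```

```text
11.45 [0.5168 0.0345 0.1997] [[-0.964, 0.267, -0.002], [0.267, 0.964, -0.001], [0.002, -0.001, -1.0]] 0.012235365192473622 [ 0.98595106 -0.8079067  -1.93665864]
(array([-1.20e-03,  1.00e-04,  1.08e-01]), np.float64(0.3284141738418498), array([-1.4e-03, -3.0e-04, -1.0e+00]))
```

View pics/w6.png

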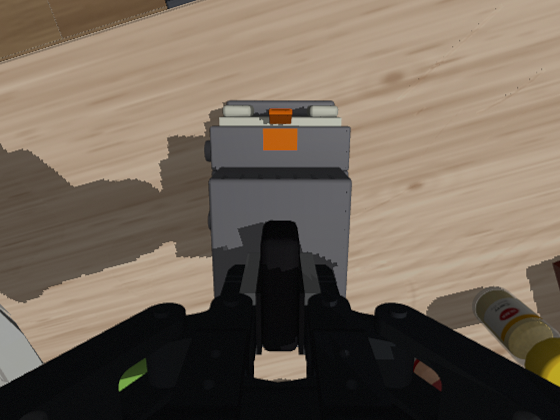

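The held cover is level. Its flange edge lies on row 126 (columns 211–350), with the near hook beyond it at (280,115) and the deck spanning columns 219–341.

```bash
python3 - <<'E'
from h import *
s=r.sense();t=r.camera_model('wrist');T=t['hand_eye']
def tl(u,v,z):
    d=T[:3,:3]@np.linalg.inv(t['mtx'])@[u,v,1];o=T[:3,3];return (o+d*(z-o[2])/d[2]).round(4)
for p in((211,126),(350,126)):print('flange',tl(*p,.0369))
zt=lambda z:s['ee_pos'][2]-z
for p in((269,108),(292,108)):print('hook top outer(63?)',tl(*p,zt(.071)))
for p in((219,121),(341,121)):print('deck edge',tl(*p,zt(.050)))
E
```

```text
flange [ 0.0575 -0.0316  0.0369]
flange [0.0574 0.0327 0.0369]
hook top outer(63?) [ 0.0646 -0.0072  0.129 ]
hook top outer(63?) [0.0646 0.0087 0.129 ]
deck edge [ 0.055  -0.0455  0.15  ]
deck edge [0.0548 0.0463 0.15  ]
```

>>> play_rows(series=[{"tx":-0.0005,"ty":0,"tz":0.03,"rx":0,"ry":0,"rz":0.3,"fingers":1},{"tx":0,"ty":0,"tz":0.03,"rx":0,"ry":0,"rz":0,"fingers":1},{"tx":0,"ty":0,"tz":0.02,"rx":0,"ry":0,"rz":0,"fingers":1},{"tx":0,"ty":0,"tz":0.008,"rx":0,"ry":0,"rz":0,"fingers":1},{"tx":0,"ty":0,"tz":0.004,"rx":0,"ry":0,"rz":0,"fingers":1},{"tx":0,"ty":0,"tz":0.004,"rx":0,"ry":0,"rz":0,"fingers":1},{"tx":0,"ty":0,"tz":0.003,"rx":0,"ry":0,"rz":0,"fingers":1},{"tx":0,"ty":0,"tz":0,"rx":0,"ry":0,"rz":0,"fingers":1}])

```text
t: 12.17
ee_pos: [0.5187, 0.0344, 0.1027]
tool_rot: [0.436, 3.109, 0.001]
contact_force: [-1.9, 0.6, 2.1]
finger_gap: 0.0122
finger_force: 89.2
```

>>> play_rows(series=[{"tx":0,"ty":0,"tz":0.003,"rx":0,"ry":0,"rz":0,"fingers":1},{"tx":0,"ty":0,"tz":0.003,"rx":0,"ry":0,"rz":0,"fingers":1},{"tx":0,"ty":0,"tz":0.003,"rx":0,"ry":0,"rz":0,"fingers":1},{"tx":0,"ty":0,"tz":0.002,"rx":0,"ry":0,"rz":0,"fingers":1},{"tx":0,"ty":0,"tz":0,"rx":0,"ry":0,"rz":0,"fingers":1}])

```text
t: 12.58
ee_pos: [0.5209, 0.0344, 0.0934]
tool_rot: [0.437, 3.105, 0.003]
contact_force: [2.2, -0.5, 14.9]
finger_gap: 0.0124
finger_force: 91.8
```

>>> play_rows(series=[{"tx":0.001,"ty":0,"tz":0.001,"rx":0,"ry":0,"rz":0,"fingers":1},{"tx":0,"ty":0,"tz":0.001,"rx":0,"ry":0,"rz":0,"fingers":1},{"tx":0,"ty":0,"tz":0.001,"rx":0,"ry":0,"rz":0,"fingers":1},{"tx":0,"ty":0,"tz":0,"rx":0,"ry":0,"rz":0,"fingers":1}])

```text
t: 12.92
ee_pos: [0.5218, 0.0344, 0.0914]
tool_rot: [0.437, 3.101, 0.004]
contact_force: [4.2, -3.3, 21.1]
finger_gap: 0.0122
finger_force: 93.7
```

```bash
python3 -c "
from h import *
s,_=snap('w7')
b=cv2.imwrite('pics/s3.png',r.read_camera('side')[:,:,::-1])
w=cv2.imread('pics/w7.png')[60:260,160:400];b=cv2.imread('pics/s3.png')[190:280,215:325]
cv2.imwrite('pics/c7.png',np.hstack([cv2.resize(w,(400,333)),cv2.resize(b,(400,333))]))"
```

```text
12.9167 [0.5218 0.0344 0.0914] [[-0.961, 0.276, 0.01], [0.276, 0.961, 0.001], [-0.01, 0.004, -1.0]] 0.012243431722292737 [ 4.16760661 -3.3204256  21.07778286]
```

View pics/c7.png

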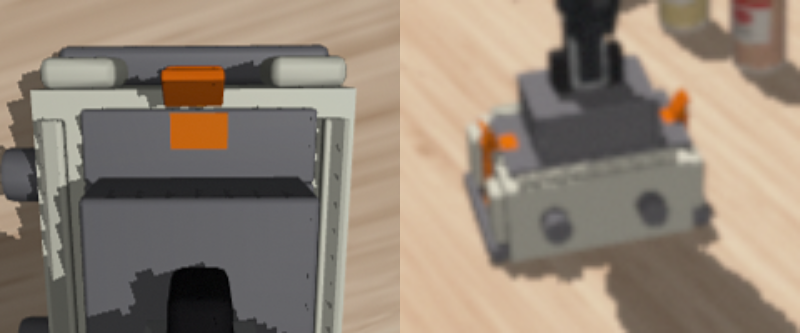

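The cover has slipped about 4–5 mm toward the far end. On the near side there's a deck strip between flange and hook, and the far hook is bent out. I'll ease the pressure and slide it back toward the near end (+tx).

>>> play_rows(series=[{"tx":0,"ty":0,"tz":-0.001,"rx":0,"ry":0,"rz":0,"fingers":1},{"tx":0.0015,"ty":0,"tz":0,"rx":0,"ry":0,"rz":0,"fingers":1},{"tx":0.0015,"ty":0,"tz":0,"rx":0,"ry":0,"rz":0,"fingers":1},{"tx":0,"ty":0,"tz":0,"rx":0,"ry":0,"rz":0,"fingers":1}])

```text
t: 13.35
ee_pos: [0.5186, 0.0354, 0.0918]
tool_rot: [0.436, 3.101, 0.003]
contact_force: [4.7, -1.3, 14.0]
finger_gap: 0.0121
finger_force: 92.3
```

```bash
python3 -c "
from h import *
s=r.sense();print(R(s['tool_rot']).round(4).tolist(),s['ee_pos'],s['contact_force'],s['torque'])"
```

```text
[[-0.9611, 0.2759, 0.0098], [0.276, 0.9612, 0.0007], [-0.0092, 0.0034, -1.0]] [0.51856943 0.03535281 0.09180189] [ 4.7266884  -1.30668012 14.03042475] [-0.37461187 -0.59157741 -0.03946253]
```

>>> play_rows(series=[{"tx":0.001,"ty":0,"tz":0.001,"rx":0,"ry":0.5,"rz":0,"fingers":1},{"tx":0.0005,"ty":0,"tz":0.001,"rx":0,"ry":0.4,"rz":0,"fingers":1},{"tx":0,"ty":0,"tz":0.001,"rx":0,"ry":0,"rz":0,"fingers":1},{"tx":0,"ty":0,"tz":0,"rx":0,"ry":0,"rz":0,"fingers":1}])

```text
t: 13.68
ee_pos: [0.5187, 0.0354, 0.0913]
tool_rot: [-0.438, -3.109, -0.008]
contact_force: [-0.1, -3.7, 44.9]
finger_gap: 0.012
finger_force: 97.0
```

```bash
python3 -c "
from h import *
s,_=snap('w8')
b=cv2.imwrite('pics/s4.png',r.read_camera('side')[:,:,::-1])
w=cv2.imread('pics/w8.png')[60:260,160:400];b=cv2.imread('pics/s4.png')[190:280,215:325]
cv2.imwrite('pics/c8.png',np.hstack([cv2.resize(w,(400,333)),cv2.resize(b,(400,333))]))"
```

```text
13.6833 [0.5187 0.0354 0.0913] [[-0.961, 0.276, -0.001], [0.276, 0.961, 0.005], [0.003, 0.005, -1.0]] 0.011979698142421445 [-0.07376496 -3.73471414 44.86193631]
```

View pics/c8.png

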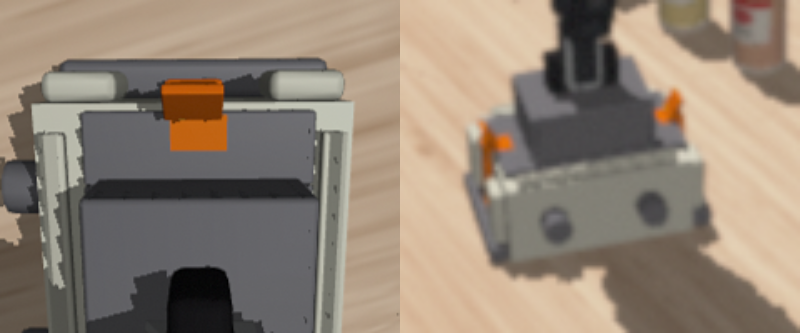

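The near hook now laps over the cover's edge and the far side looks closed. I'm easing the pressure, then comparing the orange hook pixels with the earlier picture of the hooks at rest.

>>> play_rows(series=[{"tx":0,"ty":0,"tz":-0.001,"rx":0,"ry":0,"rz":0,"fingers":1},{"tx":0,"ty":0,"tz":-0.001,"rx":0,"ry":0,"rz":0,"fingers":1},{"tx":0,"ty":0,"tz":-0.001,"rx":0,"ry":0,"rz":0,"fingers":1},{"tx":0,"ty":0,"tz":0,"rx":0,"ry":0,"rz":0,"fingers":1}])

```text
t: 14.12
ee_pos: [0.5161, 0.0359, 0.0914]
tool_rot: [-0.436, -3.103, -0.006]
contact_force: [2.9, -0.4, 14.3]
finger_gap: 0.0124
finger_force: 92.7
```

```bash
cat >> h.py <<'E'
def hooks(f):
    im=cv2.imread(f).astype(int);o=(im[...,2]>im[...,0]+70)&(im[...,2]>im[...,1]+50)
    for n,(x0,x1) in dict(near=(225,252),far=(278,305)).items():
        k=np.zeros_like(o);k[195:250,x0:x1]=o[195:250,x0:x1];v,u=np.nonzero(k)
        print(f,n,len(u),u.mean().round(2),v.mean().round(2),'top',v.min(),'right',u.max())
E
python3 - <<'E'
from h import *
cv2.imwrite('pics/s5.png',r.read_camera('side')[:,:,::-1])
for f in('side0','s2','s3','s4','s5'):hooks(f'pics/{f}.png')
E
```

```text
pics/side0.png near 34 238.5 229.44 top 223 right 241
pics/side0.png far 33 289.79 218.58 top 214 right 292
pics/s2.png near 34 238.5 229.44 top 223 right 241
pics/s2.png far 32 289.72 218.41 top 214 right 291
pics/s3.png near 63 240.89 228.7 top 223 right 247
pics/s3.png far 51 290.57 218.61 top 214 right 294
pics/s4.png near 57 240.12 228.74 top 223 right 245
pics/s4.png far 51 288.94 219.0 top 214 right 292
pics/s5.png near 52 239.71 228.88 top 223 right 244
pics/s5.png far 52 288.37 219.42 top 214 right 292
```

```bash
python3 - <<'E'
from h import *
for f in('side0','s3','s4','s5'):
    im=cv2.imread(f'pics/{f}.png').astype(int);o=(im[...,2]>im[...,0]+70)&(im[...,2]>im[...,1]+50)
    print(f);
    for v in range(213,226): print(v,''.join('#' if x else '.' for x in o[v,232:250]),''.join('#' if x else '.' for x in o[v,280:298]))
E
```

```text
side0
213 .................. ..................
214 .................. .........##.......
215 .................. .........###......
216 .................. .........###......
217 .................. ........####......
218 .................. .......#####......
219 .................. ........####......
220 .................. ........####......
221 .................. .........###......
222 .................. ..........##......
223 .....#............ ...........#......
224 .....##........... ...........##.....
225 .....##........... ..................
s3
213 .................. ..................
214 .................. ...........###....
215 .................. ..........####....
216 .................. ..........#####...
217 .................. .........######...
218 .................. .........#####....
219 .................. .......######.....
220 .................. ......########....
221 .................. .......#######....
222 .................. .......#######....
223 .....#............ ..................
224 .....##........... ..................
225 .....###.......... ..................
[... 398 characters left out ...]
...... ......#######.....
223 .....##........... .......#....#.....
224 .....##........... ..................
225 .....###.......... ..................
s5
213 .................. ..................
214 .................. .........##.......
215 .................. .........###......
216 .................. .........###......
217 .................. ........####......
218 .................. .......#####......
219 .................. .....#######......
220 .................. ....########......
221 .................. ....########......
222 .................. .....#######......
223 .....##........... .....###...#......
224 .....##........... ............#.....
225 .....###.......... ..................
```

Both hooks match their rest positions, so they have snapped. I'll re-centre slightly, release and retreat.

>>> play_rows(series=[{"tx":-0.0015,"ty":0,"tz":0,"rx":0,"ry":0,"rz":0,"fingers":1},{"tx":0,"ty":0,"tz":-0.0005,"rx":0,"ry":0,"rz":0,"fingers":1},{"tx":0,"ty":0,"tz":0,"rx":0,"ry":0,"rz":0,"fingers":-1},{"tx":0,"ty":0,"tz":0,"rx":0,"ry":0,"rz":0,"fingers":-1},{"tx":0,"ty":0,"tz":0,"rx":0,"ry":0,"rz":0,"fingers":-1},{"tx":0,"ty":0,"tz":0,"rx":0,"ry":0,"rz":0,"fingers":-1},{"tx":0,"ty":0,"tz":-0.02,"rx":0,"ry":0,"rz":0,"fingers":-1},{"tx":0,"ty":0,"tz":-0.035,"rx":0,"ry":0,"rz":0,"fingers":-1},{"tx":0,"ty":0,"tz":-0.035,"rx":0,"ry":0,"rz":0,"fingers":-1},{"tx":0,"ty":0,"tz":-0.035,"rx":0,"ry":0,"rz":0,"fingers":-1},{"tx":0,"ty":0,"tz":0,"rx":0,"ry":0,"rz":0,"fingers":-1},{"tx":0,"ty":0,"tz":0,"rx":0,"ry":0,"rz":0,"fingers":-1}])

```text
t: 15.17
ee_pos: [0.5171, 0.035, 0.2161]
tool_rot: [-0.436, -3.099, -0.005]
contact_force: [-0.4, 0.5, -1.1]
finger_gap: 0.0857
finger_force: 0.0
```

```bash
python3 - <<'E'
from h import *
s,im=snap('w9')
cv2.imwrite('pics/s6.png',r.read_camera('side')[:,:,::-1])
im=cv2.imread('pics/s6.png').astype(int);o=(im[...,2]>im[...,0]+70)&(im[...,2]>im[...,1]+50)
for v in range(213,238): print(v,''.join('#' if x else '.' for x in o[v,232:250]),''.join('#' if x else '.' for x in o[v,280:298]))
w=cv2.imread('pics/w9.png').astype(int);q=((w[...,2]>w[...,0]+70)&(w[...,2]>w[...,1]+50)).astype(np.uint8)
n,l,st,ce=cv2.connectedComponentsWithStats(q)
for i in range(1,n):
    if st[i,4]>30: print(st[i],ce[i].round(1),onz('wrist',*ce[i],.06,s).round(4))
# hood-top/flange side columns
g=w.sum(2)//3
for f in('fin','bar','cover'): print(f,[(round(d['score'],2),np.round(np.array(d['rect'])*[560,420,560,420],1).tolist()) for d in r.search_frame('wrist',f)[:2]])
E
```

```text
15.1667 [0.5171 0.035  0.2161] [[-0.961, 0.276, -0.011], [0.276, 0.961, 0.005], [0.012, 0.002, -1.0]] 0.08568893229337912 [-0.38501393  0.54827683 -1.12614819]
213 .................. ..................
214 .................. .........##.......
215 .................. .........###......
216 .................. ........####......
217 .................. ........####......
218 .................. .......#####......
219 .................. .....#######......
220 .................. ....########......
221 .................. ....########......
222 .................. .....#######......
223 .....##........... .....###...#......
224 .....##........... ...........##.....
225 .....###.......... ..................
226 ......###......... ..................
227 .....#######...... ..................
228 .....########..... ..................
229 ......#######..... ..................
230 ......#######..... ..................
231 ......##.......... ..................
232 ......##.......... ..................
233 ......##.......... ..................
234 ......##.......... ..................
235 ......##.......... ..................
236 ......##.......... ..................
237 .......#.......... ..................
[268 110  21   6 113] [278.2 112.8] [0.4567 0.0516 0.06  ]
[270 119  20  13 167] [280.2 127.1] [0.4674 0.0501 0.06  ]
[270 247  20  22 404] [279.3 257.7] [0.5711 0.0194 0.06  ]
fin []
bar [(0.62, [279.9, 188.5, 82.9, 137.7])]
cover [(0.96, [280.7, 183.9, 80.9, 143.4])]
```

```bash
python3 -c "
from station import r
print(r.job_done())"
```

```text
the job is handed in; nothing more can be done
None
```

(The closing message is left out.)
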